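Make up two craft kits at the day centre

ROBOT

A 7-joint arm with a two-finger parallel gripper is mounted at the origin on the work surface. World frame = base frame: x ahead of the robot, y to its left, z up, the work surface at z = 0. Lengths are in m, angles in rad, forces in N, time in s.
With the tool pointing down it reaches from about 0.425 to 0.925 m from the base axis. Payload 6.8 kg.
Tool frame: the origin (TCP) lies midway between the tips of the shut fingers; the grasp point (between the pads) lies 19 mm behind it; x points along the fingers, y is the direction in which the jaws open and shut, and the axes are right-handed (so a half turn about x gives the same grasp; the last joint's range is limited). The gripper opens to 85 mm and grips with 20 to 120 N. Pads are 22 mm wide; open, the fingers measure 114 mm over their backs; the gripper's body (76 mm by 85 mm) begins 54 mm behind the grasp point. The pads swing forward as they close: fully open they stand 13 mm farther back than shut.
Start: joints at [-1.255, 0.477, 0.022, 1.555, -0.011, 1.109, -0.083], TCP at [0.278, 0.615, 0.231] pointing down, gripper open.
Joint ranges: [-2.96, 2.96], [-0.34, 2.1], [-1.41, 1.46], [0.24, 2.44], [-1.37, 4.51], [0.17, 1.92], [-2.96, 2.96]. Speed limits (rad/s): [2.39, 2.39, 3.14, 3.14, 3.14, 3.14, 3.14].

INTERFACE

Orientations are given as a rotation vector (axis times angle).
In Python, from bench import r, viewer, nets gives the robot as it stands.
- The arm moves only by the shell command python3 -m pendant 'ROWS' [FORCE]. ROWS is JSON, one flat list of numbers, 5 for each row, row after row: the finger opening in mm, from 0 to 85.4, then the shift along the tool's x, y, z in mm, then the turn about the tool's x in rad. A call has 1 to 20 rows; each row shifts and turns the commanded pose from where the row before left it, along the tool's axes as they then stand; what a row does not reach is not made up. A row lasts 1/8 s, in which the tool goes at most 62.5 mm and 10.7 degrees, less where a joint would pass 70% of its speed; a pose out of reach is approached as far as the arm can. A call with a gripper value outside its range is refused whole. The fingers move at their own pace and stop on an object; FORCE is the grip in N (left out, the last holds). Time passes only in rows, so rows that do not move let the fingers close. It gives the time, the measured TCP pose, the force and the opening at its end, in the units of the state.
- r.get_obs(): the state, without advancing time (a new reading comes with each control period).
- viewer.grab_frame(name): name is "side" or "top"; returns (picture, depth): 384x512x3 uint8, red, green, blue; 384x512 float32, m along the optical axis (not along the pixel's ray), 0 where there is no reading.
- viewer.calibration(name): a dict with "mtx" (3x3 intrinsics, pixels), "distortion" ([k1, k2, p1, p2, k3] as OpenCV has them; the pictures are not rectified), "world_to_cam" (4x4, takes a point from world to camera coordinates). Camera axes: x right, y up, looking along -z (the intrinsics and any distortion apply to the point x, -y, -z); pixel columns grow to the right and rows downward; lengths in m; the calibration is good to about 2 mm. A picture is of the moment at which its call begins. calibration takes no time and is no camera call.
- r.hand_in(): hands the job in, once; it reports no verdict.
Trained networks look in the newest picture that a camera, given by its name, has taken for a name from the list of things; names that differ only in an ending like _2 or _b are one class to them, and where a whole thing is asked for, a point or a joint stands for the part that bears it (a point fixed in the world has none). Each returns a list of dicts, best first, with "score" (0 to 1); they miss things now and then, are a little off and sometimes report something else, mostly with a low value. They report only what shows in the picture. A call takes as long as a camera call. They do not tell look-alikes from the thing itself.
- nets.look_for(name, camera): "location" ([x, y, z] in m, in world coordinates, good to about 4 mm: the middle of the surface that is visible of it).
- nets.silhouettes(name, camera): "mask" (384x512 bool, what is visible of it).
The state is a dict: "clock": time; "joints": joint angles; "qvel": joint speeds; "tau": joint torques, N m; "tcp_pos": TCP position; "orientation": TCP orientation; "contact_force": force on the tool from outside, world axes, zero at the start; "moment": the same for the moment, N m; "grip_width": finger opening in m.
Only numpy, scipy, OpenCV 4.12 (cv2) and the standard library are available. Lean on these libraries where they do the work, as an engineer would, in place of code of your own. Each camera call takes 0.05 s, during which the arm holds its last target. There are 200 camera calls.

TASK

Make up the two craft kits. The flower kit, in the tray with the lilac liner, gets the square flower bottle and the silver cap; the bead kit, in the tray with the orange liner, gets the amber jar beside its bead tube, and the tube is loaded with the green bead first and the red bead on top of it. Stand everything upright and flat on the floor of its tray or tube, nothing left leaning, set the glass down gently and never tip it over, and leave the glue bottle and the cup of sticks where they are.

Things in the scene. Friction and masses are not known exactly. Their poses are not given: they have to be found in the camera images.
- bottle_center (a point): Clear square glass bottle with purple flowers inside, standing loose on the table. Body 44 x 44 mm, 66 mm high, then a neck 26 mm across (31 mm over its ring); 84 mm high in all. About 0.16 kg. The point is on its axis, half-way up (42 mm above its underside); z up, x and y square to the flat sides.
- jar_center (a point): Round amber glass jar with a fixed black lid, 50 mm diameter, 60 mm high, about 0.14 kg, standing loose on the table. The point is its centre, 30 mm above its underside; z up along its axis.
- cap_center (a point): Silver metal screw cap, a short cylinder 36 mm diameter and 24 mm high, about 30 g, lying flat and loose on the table. The point is its centre, 12 mm above its underside; z up along its axis.
- green_bead_center (a point): Green bead: upright cylinder 30 mm diameter, 40 mm high, with a dark spot in each end, about 30 g, loose on the table. The point is its centre, 20 mm above its underside; z up along its axis.
- red_bead_center (a point): Red bead, same size and shape as the green one: 30 mm diameter, 40 mm high, about 30 g. The point is its centre, 20 mm above its underside; z up along its axis.
- lilac_tray: White open tray with a lilac liner, fixed on the table: 140 mm (its x) by 200 mm (its y) outside, walls 4 mm thick and 24 mm high from the table, floor 4 mm above the table. Empty. Origin at the centre of its underside, on the table; z up.
- orange_tray: White open tray with an orange liner, same sizes: 140 mm (its x) by 200 mm (its y) outside, walls 4 mm thick and 24 mm high, floor 4 mm above the table. The bead tube stands fixed in its +y half; its -y half is empty. Origin at the centre of its underside, on the table; z up.
- bead_tube: Clear upright tube, orange rings at foot and mouth, fixed on the orange tray's floor. Outside 46 mm, bore 40 mm; from 62 mm up it flares to a mouth 54 mm inside, 60 mm outside, 75 mm above its foot. Its inner floor is 3 mm above the foot; two beads stand 8 mm out of it. A bead started into the mouth drops in when let go. Origin at the centre of its foot (4 mm above the table); z up along its axis.
- glue_center (a point): Bystander: white glue bottle with a blue band and blue cone top, 44 mm diameter, 100 mm high, standing loose at the side. To be left alone. The point is on its axis, 50 mm above its underside.
- stick_cup_center (a point): Bystander: blue cup 74 mm across and 90 mm high with coloured sticks standing in it to 145 mm, loose at the side. To be left alone. The point is on its axis, 45 mm above its underside.
There are look-alikes about, which are no part of the job. There is more than one size of the part that bears cap_center; the job needs the middle-sized.

How it is judged:
At the end, for the whole second after the job is handed in: Bottle and cap on the lilac tray's floor, jar on the orange one's (centres within 50 mm in x, 80 mm in y of the tray's, 4 mm in height), upright within 0.1 rad (cap 0.15). Beads in the tube, green below red: 12 mm off axis, 7 mm in height, 0.2 rad. All at rest (x of bottle_center in the frame of lilac_tray between -0.05 and 0.05 m and y of bottle_center in the frame of lilac_tray between -0.08 and 0.08 m and z of bottle_center in the frame of lilac_tray between 0.042 and 0.05 m and x of cap_center in the frame of lilac_tray between -0.05 and 0.05 m and y of cap_center in the frame of lilac_tray between -0.08 and 0.08 m and z of cap_center in the frame of lilac_tray between 0.012 and 0.02 m and x of jar_center in the frame of orange_tray between -0.05 and 0.05 m and y of jar_center in the frame of orange_tray between -0.08 and 0.08 m and z of jar_center in the frame of orange_tray between 0.03 and 0.038 m and angle between each of bottle_center, jar_center's own z axis and vertical below 0.1 rad and angle between the z axis of cap_center and the z axis of lilac_tray, either way round below 0.15 rad and horizontal distance between each of green_bead_center, red_bead_center and bead_tube below 0.012 m and z of green_bead_center in the frame of bead_tube between 0.016 and 0.03 m and angle between the z axis of each of green_bead_center, red_bead_center and the z axis of bead_tube, either way round below 0.2 rad and z of red_bead_center in the frame of bead_tube between 0.056 and 0.07 m and linear speed of each of bottle, jar, cap, green_bead, red_bead below 0.02 m/s and angular speed of each of bottle, jar, cap, green_bead, red_bead below 0.3 rad/s); the robot touches nothing.
It fails at once if the glue bottle or the stick cup is moved (more than 25 mm) (distance of any of glue_center, stick_cup_center from where it was at the start of the episode above 0.025 m).
It fails at once if the bottle or the jar is tipped over (more than 0.7 rad) (angle between any of bottle_center, jar_center's own z axis and vertical above 0.7 rad).
It fails at once if the bottle or jar is dropped or banged into its tray (faster than 0.6 m/s within 20 mm of the tray's floor) ((x of bottle_center in the frame of lilac_tray between -0.07 and 0.07 m and y of bottle_center in the frame of lilac_tray between -0.1 and 0.1 m and z of bottle_center in the frame of lilac_tray below 0.066 m and linear speed of bottle above 0.6 m/s) or (x of jar_center in the frame of orange_tray between -0.07 and 0.07 m and y of jar_center in the frame of orange_tray between -0.1 and 0.1 m and z of jar_center in the frame of orange_tray below 0.054 m and linear speed of jar above 0.6 m/s)).
It also fails if it takes over 115 s, if anything falls off the work surface, if the arm or the gripper's body presses on something with over 40 N, if the wrist force passes 120 N, or if a joint passes its speed limit or range.

## Working session

There is one attempt and no reset: what is moved stays moved. The work goes in short steps, Python scripts to look and compute and a shell command to move; the robot and the scene stay as the last step left them, time stands still between calls to the robot, and variables do not carry over. Pictures are saved under pics/ and viewed, about 12 in all and at most 16, crops included, and the job is handed in when it is done.

```bash
ls; mkdir -p pics; python3 - <<'E'
from bench import r, viewer, nets
import cv2, numpy as np
print(r.get_obs())
for n in("top","side"):
    p,d=viewer.grab_frame(n); cv2.imwrite(f"pics/{n}0.png",p[...,::-1]); c=viewer.calibration(n); print(c)
    np.save(f"pics/{n}0_d.npy",d)
    for k in "bottle_center jar_center cap_center green_bead_center red_bead_center lilac_tray orange_tray bead_tube glue_center stick_cup_center".split():
        print(n,k,[(np.round(x["location"],3).tolist(),round(x["score"],2)) for x in nets.look_for(k,n)])
E
```

```text
pics
{'clock': 0.0, 'joints': array([-1.25512543,  0.47779174,  0.02230616,  1.55646924, -0.01150288,
        1.10931389, -0.0830794 ]), 'qvel': array([-0.00113411, -0.00158532,  0.00049375,  0.00241269,  0.00033647,
        0.00142931, -0.00112569]), 'tau': array([-3.98763382e-05, -5.96450937e+01,  1.60707179e+00, -2.81196374e+01,
        1.22513555e-02,  9.20812832e-03,  1.02822770e-05]), 'tcp_pos': array([0.27730566, 0.61474115, 0.23032317]), 'orientation': array([ 0.330885  ,  1.54540174, -0.33378469]), 'contact_force': array([ 0.75510451, -0.11930503, -0.20610682]), 'moment': array([-0.05697844, -0.02748952,  0.08389339]), 'grip_width': 0.08540461214298581}
{'mtx': array([[408.54181398,   0.        , 249.75532147],
       [  0.        , 408.54181398, 193.93756343],
       [  0.        ,   0.        ,   1.        ]]), 'distortion': array([-0.13431618,  0.        ,  0.        ,  0.        ,  0.        ]), 'world_to_cam': array([[-0.00356004, -0.99996258,  0.00788498, -0.00373302],
       [ 0.99924249, -0.00325168,  0.03877992, -0.4857587 ],
       [-0.03875283,  0.00801707,  0.999
[... 1175 characters left out ...]
       ]])}
side bottle_center [([0.409, 0.144, 0.044], 0.74)]
side jar_center [([0.363, -0.22, 0.036], 0.56)]
side cap_center [([0.454, 0.301, 0.035], 0.8), ([0.353, 0.32, 0.016], 0.53), ([0.369, 0.253, 0.025], 0.51)]
side green_bead_center [([0.449, 0.014, 0.03], 0.52), ([0.628, -0.168, 0.004], 0.45)]
side red_bead_center [([0.433, -0.106, 0.024], 0.73)]
side lilac_tray [([0.651, 0.169, 0.007], 0.6)]
side orange_tray [([0.628, -0.165, 0.004], 0.69), ([0.365, -0.221, 0.036], 0.67)]
side bead_tube [([0.369, 0.255, 0.024], 0.68), ([0.64, -0.118, 0.057], 0.64), ([0.63, -0.168, 0.003], 0.47)]
side glue_center [([0.476, -0.381, 0.041], 0.75)]
side stick_cup_center [([0.472, 0.421, 0.062], 0.87)]
```

View pics/top0.png

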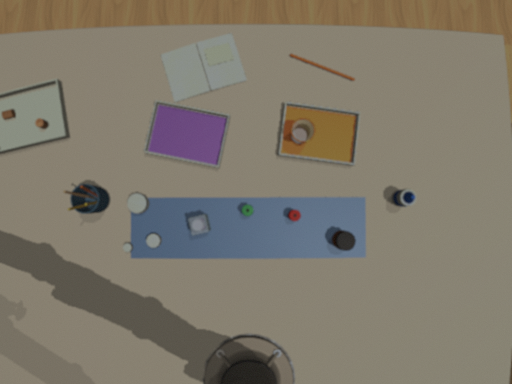

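View pics/side0.png

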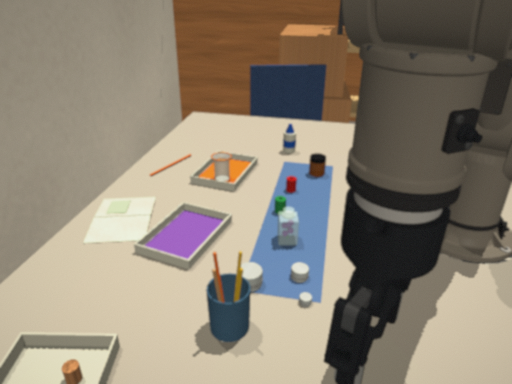

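The top view shows lilac tray (187,135), orange tray (318,134) with tube (301,131), bottle (198,223), green bead (247,210), red bead (294,215), jar (344,240). The caps are large (137,203), middle (153,240) and small (127,247). In the side view they sit at (252,277), (300,272) and (305,299) in the same order. Next, precise positions from the masks.

```bash
cat > h.py <<'E'
from bench import r, viewer, nets
import cv2, numpy as np
from scipy.spatial.transform import Rotation as R
def world(n,uv,d=None,z=None):
    """pixels -> world by depth or on the plane z"""
    c=viewer.calibration(n); T=np.linalg.inv(c["world_to_cam"])
    q=cv2.undistortPoints(np.float64(uv).reshape(-1,1,2),c["mtx"],c["distortion"])[:,0]
    ray=np.c_[q[:,0],-q[:,1],-np.ones(len(q))]
    if d is None:
        w=ray@T[:3,:3].T; d=(z-T[2,3])/w[:,2]
    return (ray*np.asarray(d)[:,None])@T[:3,:3].T+T[:3,3]
def pix(n,P):
    c=viewer.calibration(n);P=np.atleast_2d(P); q=P@c["world_to_cam"][:3,:3].T+c["world_to_cam"][:3,3]
    return cv2.projectPoints(q*[1,-1,-1],np.zeros(3),np.zeros(3),c["mtx"],c["distortion"])[0][:,0]
def cloud(n,mask,dep):
    v,u=np.nonzero(mask&(dep>0)); return world(n,np.c_[u,v],dep[v,u])
def axes():
    o=r.get_obs(); return o["tcp_pos"],R.from_rotvec(o["orientation"]).as_matrix()
E
python3 - <<'E'
from h import *
p,X=axes(); print(p.round(4),X.round(3))
pt,d=viewer.grab_frame("top")
for k in "bottle jar cap green_bead red_bead lilac_tray orange_tray bead_tube".split():
    k=k if k[-1] in"ye" and "_" in k else k+"_center"
    for m in nets.silhouettes(k,"top"):
        P=cloud("top",m["mask"],d); zt=np.percentile(P[:,2],92)
        T=P[P[:,2]>zt-.006]; (c,w,a)=cv2.minAreaRect(np.float32(P[:,:2] if "tray" in k else T[:,:2]))
        (cc,rad)=cv2.minEnclosingCircle(np.float32(T[:,:2]))
        print(k,round(m["score"],2),len(P),len(T),"ztop",zt.round(3),"rect",np.round(c,4),np.round(w,4),round(a,1),"circ",np.round(cc,4),round(rad,4),"mean",T.mean(0).round(4))
b=cv2.resize(pt[100:270,110:370],None,fx=3,fy=3,interpolation=cv2.INTER_CUBIC); cv2.imwrite("pics/crop1.png",b[...,::-1])
E
```

```text
[0.2776 0.6153 0.2313] [[-0.     0.411  0.912]
 [ 0.     0.912 -0.411]
 [-1.     0.    -0.   ]]
bottle_center 0.78 402 88 ztop 0.085 rect [0.4107 0.1227] [0.0242 0.0242] 0.5 circ [0.4103 0.1232] 0.0129 mean [0.4102 0.1229 0.0844]
jar_center 0.73 347 266 ztop 0.063 rect [ 0.3671 -0.2423] [0.0473 0.0432] 0.1 circ [ 0.3667 -0.2415] 0.0242 mean [ 0.3661 -0.2419  0.0605]
cap_center 0.64 362 288 ztop 0.037 rect [0.4641 0.2846] [0.0494 0.0479] 42.5 circ [0.4636 0.2849] 0.0256 mean [0.4642 0.2841 0.0351]
cap_center 0.57 136 129 ztop 0.027 rect [0.3676 0.2431] [0.0309 0.0319] 0.7 circ [0.3669 0.2429] 0.017 mean [0.367  0.2428 0.0248]
green_bead_center 0.75 345 87 ztop 0.085 rect [0.4098 0.1237] [0.0242 0.0241] 44.0 circ [0.4103 0.1232] 0.0129 mean [0.4101 0.123  0.0844]
green_bead_center 0.41 104 98 ztop 0.043 rect [0.446  0.0026] [0.0249 0.0267] 44.8 circ [0.4456 0.0024] 0.0145 mean [0.4459 0.0023 0.0406]
red_bead_center 0.56 124 103 ztop 0.043 rect [ 0.4321 -0.117 ] [0.027  0.0273] 63.8 circ [ 0.4318 -0.1173] 0.0149 mean [ 0.432  -0.1171  0.0404]
lilac_tray 0.95 4230 516 ztop 0.023 rect [0.6481 0.1625] [0.2088 0.1513] 78.0 circ [0.6429 0.1596] 0.1206 mean [0.6463 0.1613 0.024 ]
orange_tray 0.75 3645 512 ztop 0.023 rect [ 0.6438 -0.1873] [0.2009 0.1448] 82.4 circ [ 0.6425 -0.1862] 0.1207 mean [ 0.6431 -0.1887  0.0236]
bead_tube 0.97 496 133 ztop 0.08 rect [ 0.639  -0.1341] [0.0564 0.0572] 24.3 circ [ 0.6387 -0.1344] 0.0298 mean [ 0.6398 -0.1335  0.0781]
```

View pics/crop1.png

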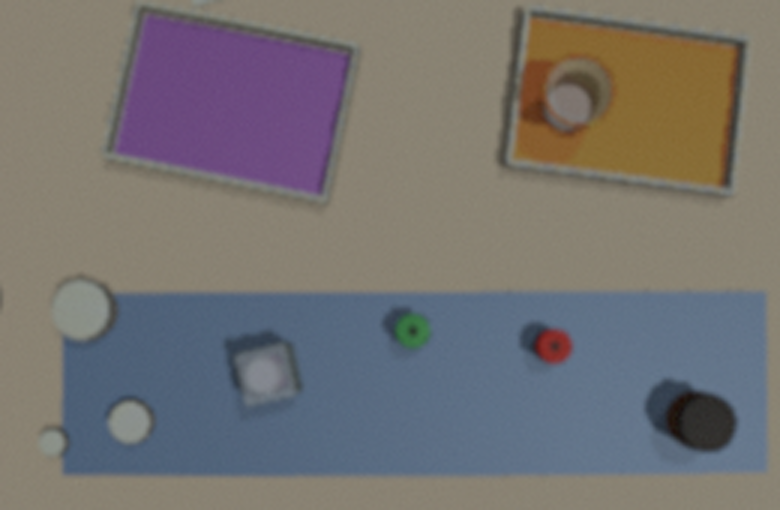

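The crop shows the middle cap at (130,421) and a slightly rotated bottle at (266,373). Both tray liners are tilted about 8–10°. I still need the bottle's yaw.

```bash
python3 - <<'E'
from h import *
pt,d=viewer.grab_frame("top")
m=nets.silhouettes("bottle_center","top")[0]["mask"]
P=cloud("top",m,d)
print(np.histogram(P[:,2],bins=np.arange(0,.1,.01)))
for lo,hi in((.055,.075),(.06,.072)):
    S=P[(P[:,2]>lo)&(P[:,2]<hi)]; print(len(S),cv2.minAreaRect(np.float32(S[:,:2])))
# edge-sharp: mask contour on shoulder plane
c=max(cv2.findContours(m.astype(np.uint8),0,1)[0],key=cv2.contourArea)[:,0]
print(cv2.minAreaRect(np.float32(world("top",c,z=.066)[:,:2])))
for n,z,cut in(("lilac_tray",.024,.01),("orange_tray",.024,.01)):
    for x in nets.silhouettes(n,"top")[:1]:
        Q=cloud("top",x["mask"],d); W=Q[(Q[:,2]>.018)&(Q[:,2]<.03)]
        print(n,cv2.minAreaRect(np.float32(W[:,:2])))
b=cv2.resize(pt[205:245,178:218],None,fx=14,fy=14,interpolation=cv2.INTER_CUBIC); cv2.imwrite("pics/crop2.png",b[...,::-1])
E
```

```text
(array([  4,   2,   6,   5,   8,   6, 192,  40,  91]), array([0.  , 0.01, 0.02, 0.03, 0.04, 0.05, 0.06, 0.07, 0.08, 0.09]))
230 ((0.4100472629070282, 0.12301965802907944), (0.0440869964659214, 0.04451513662934303), 12.872875213623047)
207 ((0.4100188612937927, 0.1230444461107254), (0.044105928391218185, 0.04445265978574753), 13.105680465698242)
((0.41003817319869995, 0.12055421620607376), (0.04615282267332077, 0.04876122623682022), 11.33125114440918)
lilac_tray ((0.6442278623580933, 0.1592807173728943), (0.20131945610046387, 0.14427021145820618), 77.9617691040039)
orange_tray ((0.6437039375305176, -0.1873350441455841), (0.20108076930046082, 0.14565928280353546), 82.07085418701172)
```

View pics/crop2.png

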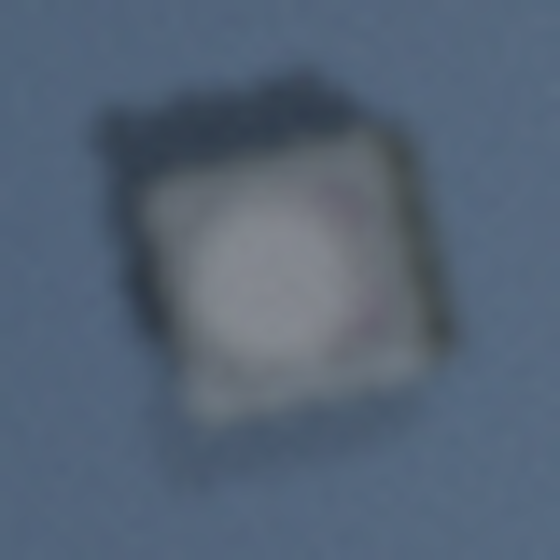

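```bash
python3 -m pendant '[70,0,0,0,0.184, 70,0,0,0,0.184, 70,0,0,0,0.184, 70,0,0,0,0.184, 70,0,0,0,0.184, 70,0,2,51,0, 70,0,2,51,0, 70,0,2,51,0, 70,0,2,51,0, 70,0,2,51,0, 70,0,2,51,0, 70,0,2,51,0, 70,0,2,51,0, 70,0,1,51,0, 70,0,1,50,0, 70,0,0,0,0]' 40
cat >> h.py <<'E'
def to(x,y,z):
    p,X=axes(); print("psi",np.degrees(np.arctan2(X[1,1],X[0,1])).round(1),"tcp",p.round(4),"tool shift mm",(X.T@(np.array([x,y,z])-p)*1000).round(1))
E
python3 -c "
from h import *
to(.410,.123,.031)"
```

```text
clock: 3.75
tcp_pos: [0.4103, 0.1199, 0.2316]
orientation: [1.046, 1.305, -1.045]
contact_force: [0.1, 0.4, -0.4]
grip_width: 0.0703
psi 12.6 tcp [0.4103 0.1199 0.2316] tool shift mm [200.6   0.3  -3.1]
```

```bash
python3 -m pendant '[70,40,0,-3,0, 70,40,0,0,0, 70,40,0,0,0, 70,40,0,0,0, 70,20,0,0,0, 70,20,0,0,0, 70,0,0,0,0, 40,0,0,0,0, 40,0,0,0,0, 40,0,0,0,0, 40,0,0,0,0, 40,0,0,0,0, 40,0,0,0,0]' 40
python3 -c "
from h import *
to(.653,.2,.1);print(r.get_obs()['contact_force'])"
```

```text
clock: 5.38
tcp_pos: [0.4097, 0.127, 0.0322]
orientation: [1.042, 1.308, -1.039]
contact_force: [-1.0, 0.6, 6.6]
grip_width: 0.0439
psi 13.0 tcp [0.4097 0.127  0.0322] tool shift mm [-67.4 253.6 -16.4]
[-0.95247736  0.60069649  6.61844195]
```

```bash
python3 -m pendant '[40,-10,0,0,0, 40,-20,0,0,0, 40,-30,0,0,0, 40,-10,20,-1,0, 40,0,30,-2,0, 40,0,35,-2,0, 40,0,35,-2,0, 40,0,35,-2,0, 40,0,35,-2,0, 40,0,30,-2,0, 40,0,20,-2,0, 40,0,13,-1,0, 40,0,0,0,0, 40,0,0,0,0]'
python3 -c "
from h import *
to(.653,.2,.0365)
p,d=viewer.grab_frame('top');cv2.imwrite('pics/t3.png',cv2.resize(p[60:270,100:380],None,fx=2.7,fy=2.7)[...,::-1])"
```

```text
clock: 7.12
tcp_pos: [0.651, 0.1984, 0.1012]
orientation: [1.04, 1.309, -1.041]
contact_force: [-1.0, 0.8, -1.4]
grip_width: 0.0434
psi 13.0 tcp [0.651  0.1984 0.1012] tool shift mm [64.7  2.4 -1.1]
```

View pics/t3.png

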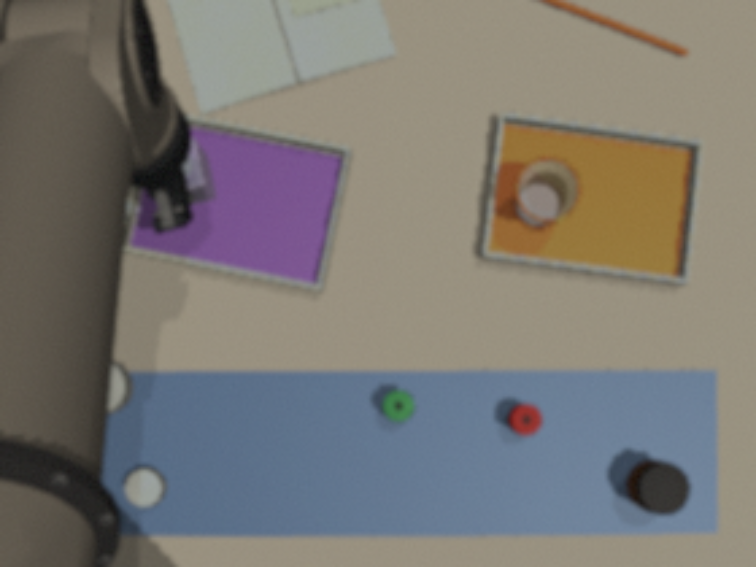

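The bottle is held upright over the lilac tray, at (195,175). Lowering it gently.

```bash
python3 -m pendant '[40,15,2,-1,0, 40,15,0,0,0, 40,15,0,0,0, 40,8,0,0,0, 40,5,0,0,0, 40,3,0,0,0, 40,2,0,0,0, 40,1,0,0,0, 40,0,0,0,0, 40,0,0,0,0]'
```

```text
clock: 8.43
tcp_pos: [0.6537, 0.2003, 0.0375]
orientation: [1.041, 1.308, -1.04]
contact_force: [1.1, -0.3, -1.5]
grip_width: 0.0435
```

```bash
python3 -m pendant '[40,1,0,0,0, 40,0.5,0,0,0, 40,0.5,0,0,0, 40,0,0,0,0]'; python3 -m pendant '[40,0.5,0,0,0, 40,0,0,0,0]'
```

```text
clock: 8.93
tcp_pos: [0.6537, 0.2003, 0.0363]
orientation: [1.041, 1.308, -1.04]
contact_force: [-2.8, -1.0, 7.2]
grip_width: 0.0432
clock: 9.18
tcp_pos: [0.6538, 0.2003, 0.0363]
orientation: [1.041, 1.308, -1.04]
contact_force: [-5.3, -0.4, 9.5]
grip_width: 0.0434
```

```bash
python3 -m pendant '[50,0,0,0,0, 62,0,0,0,0, 62,0,0,0,0, 62,0,0,0,0, 62,-15,0,0,0, 62,-30,0,0,0, 62,-40,0,0,0, 62,-40,0,0,0, 62,0,0,0,0]'
python3 -c "
from h import *
to(.367,.243,.003)"
```

```text
clock: 10.3
tcp_pos: [0.6563, 0.2006, 0.1649]
orientation: [1.046, 1.304, -1.034]
contact_force: [0.2, 0.2, -0.0]
grip_width: 0.062
psi 13.0 tcp [0.6563 0.2006 0.1649] tool shift mm [ 159.9 -273.7 -106.1]
```

```bash
python3 -m pendant '[62,0,-34,-13,0, 62,0,-34,-13,0, 62,0,-34,-13,0, 62,0,-34,-13,0, 62,0,-34,-13,0, 62,0,-34,-13,0, 62,0,-34,-13,0, 62,0,-36,-15,0, 62,20,0,0,0, 62,40,0,0,0, 62,40,0,0,0, 62,0,0,0,0, 62,0,0,0,0]'
python3 -c "
from h import *
to(.367,.243,.003)"
```

```text
clock: 11.92
tcp_pos: [0.3633, 0.242, 0.0607]
orientation: [1.041, 1.308, -1.04]
contact_force: [-0.2, -0.3, 0.9]
grip_width: 0.0619
psi 13.0 tcp [0.3633 0.242  0.0607] tool shift mm [57.7  3.8 -0.1]
```

```bash
python3 -m pendant '[62,25,4,0,0, 62,20,0,0,0, 62,8,0,0,0, 62,4,0,0,0, 62,0,0,0,0, 32,0,0,0,0, 32,0,0,0,0, 32,0,0,0,0, 32,0,0,0,0, 32,0,0,0,0]' 30
```

```text
clock: 13.18
tcp_pos: [0.367, 0.2431, 0.0035]
orientation: [1.041, 1.308, -1.04]
contact_force: [-1.1, -0.2, 6.8]
grip_width: 0.035
```

```bash
python3 -m pendant '[32,-20,0,0,0, 32,-40,0,0,0, 32,-25,10,7,0, 32,0,29,23,0, 32,0,29,23,0, 32,0,29,23,0, 32,0,29,23,0, 32,0,29,23,0, 32,0,29,23,0, 32,0,29,23,0, 32,0,20,14,0, 32,0,0,0,0, 32,0,0,0,0]'
python3 -c "
from h import *
to(.635,.115,.008)
p,d=viewer.grab_frame('side');cv2.imwrite('pics/s4.png',p[...,::-1])"
```

```text
clock: 14.8
tcp_pos: [0.6335, 0.1185, 0.0875]
orientation: [1.04, 1.31, -1.041]
contact_force: [-0.5, -0.4, 0.1]
grip_width: 0.0351
psi 13.0 tcp [0.6335 0.1185 0.0875] tool shift mm [79.5  0.8  3.8]
```

View pics/s4.png

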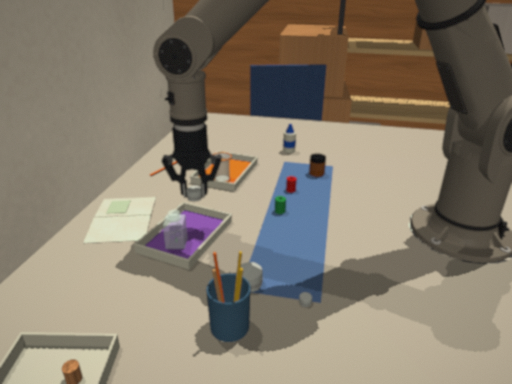

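The cap is in the fingers at (194,190). The bottle stands upright in the lilac tray at (175,230). The large and small caps are still on the table. Setting the cap down.

```bash
python3 -m pendant '[32,30,1,4,0, 32,30,0,0,0, 32,10,0,0,0, 32,5,0,0,0, 32,3,0,0,0, 32,1.5,0,0,0, 32,0.5,0,0,0, 32,0,0,0,0]'; 
```

```text
clock: 15.85
tcp_pos: [0.6368, 0.1143, 0.0081]
orientation: [1.041, 1.308, -1.04]
contact_force: [-0.2, 0.2, -0.6]
grip_width: 0.0349
```

```bash
python3 -m pendant '[32,0.5,0,0,0, 32,0.5,0,0,0, 32,0,0,0,0]';python3 -m pendant '[45,0,0,0,0, 55,0,0,0,0, 55,0,0,0,0, 55,-10,0,0,0, 55,-30,0,0,0, 55,-40,0,0,0, 75,-40,0,0,0, 75,0,0,0,0]'
python3 -c "
from h import *
to(.3667,-.242,.022)"
```

```text
clock: 16.23
tcp_pos: [0.6367, 0.1142, 0.0076]
orientation: [1.041, 1.308, -1.04]
contact_force: [-2.3, -0.4, 6.8]
grip_width: 0.0351
clock: 17.23
tcp_pos: [0.6391, 0.1144, 0.1311]
orientation: [1.045, 1.304, -1.035]
contact_force: [0.5, 0.3, -0.7]
grip_width: 0.0749
psi 13.0 tcp [0.6391 0.1144 0.1311] tool shift mm [ 106.5 -346.3  286.1]
```

```bash
python3 -m pendant '[75,0,-20,16,0, 75,0,-36,30,0, 75,0,-36,30,0, 75,0,-36,30,0, 75,0,-36,30,0, 75,0,-36,30,0, 75,0,-36,30,0, 75,0,-36,30,0, 75,0,-36,30,0, 75,0,-24,20,0, 75,0,-14,10,0, 75,0,0,0,0, 75,0,0,0,0]'
python3 -c "
from h import *
to(.3667,-.242,.022)"
```

```text
clock: 18.85
tcp_pos: [0.3642, -0.2416, 0.1267]
orientation: [1.04, 1.309, -1.04]
contact_force: [0.3, -0.1, 0.3]
grip_width: 0.0749
psi 13.1 tcp [ 0.3642 -0.2416  0.1267] tool shift mm [104.7   2.3   1. ]
```

```bash
python3 -m pendant '[75,20,2,1,0, 75,30,0,0,0, 75,30,0,0,0, 75,15,0,0,0, 75,10,0,0,0, 75,0,0,0,0, 46,0,0,0,0, 46,0,0,0,0, 46,0,0,0,0, 46,0,0,0,0, 46,0,0,0,0, 46,0,0,0,0]' 40
python3 -c "
from h import *
to(.637,-.234,.1)"
```

```text
clock: 20.35
tcp_pos: [0.3667, -0.2431, 0.0228]
orientation: [1.041, 1.306, -1.039]
contact_force: [-0.5, -0.5, 6.3]
grip_width: 0.0491
psi 13.0 tcp [ 0.3667 -0.2431  0.0228] tool shift mm [-76.7 265.5  52. ]
```

```bash
python3 -m pendant '[46,-10,0,0,0, 46,-20,0,0,0, 46,-30,0,0,0, 46,-15,20,4,0, 46,0,35,7,0, 46,0,35,7,0, 46,0,35,7,0, 46,0,35,7,0, 46,0,35,7,0, 46,0,30,6,0, 46,0,25,4,0, 46,0,15,3,0, 46,0,0,0,0, 46,0,0,0,0]'
python3 -c "
from h import *
to(.637,-.234,.0268)"
```

```text
clock: 22.1
tcp_pos: [0.6345, -0.2343, 0.0968]
orientation: [1.041, 1.309, -1.042]
contact_force: [-0.5, 0.2, -0.3]
grip_width: 0.0488
psi 12.9 tcp [ 0.6345 -0.2343  0.0968] tool shift mm [70.   2.6  0.3]
```

```bash
python3 -m pendant '[46,15,2,0,0, 46,15,0,0,0, 46,15,0,0,0, 46,10,0,0,0, 46,7,0,0,0, 46,4,0,0,0, 46,2,0,0,0, 46,1,0,0,0, 46,0.5,0,0,0, 46,0,0,0,0]'; python3 -m pendant '[46,0.5,0,0,0, 46,0.5,0,0,0, 46,0,0,0,0]'
```

```text
clock: 23.35
tcp_pos: [0.6379, -0.2334, 0.0275]
orientation: [1.04, 1.308, -1.04]
contact_force: [-0.7, 0.6, -1.9]
grip_width: 0.0487
clock: 23.72
tcp_pos: [0.638, -0.2334, 0.0269]
orientation: [1.041, 1.308, -1.04]
contact_force: [-2.4, 0.6, 5.4]
grip_width: 0.0488
```

```bash
python3 -m pendant '[55,0,0,0,0, 65,0,0,0,0, 65,0,0,0,0, 65,-15,0,0,0, 65,-30,0,0,0, 65,-40,0,0,0, 55,-30,0,0,0, 55,0,0,0,0]'
python3 -c "
from h import *
to(.4457,.0025,.014)
p,d=viewer.grab_frame('side');cv2.imwrite('pics/s5.png',cv2.resize(p[100:320,120:360],None,fx=2.5,fy=2.5)[...,::-1])"
```

```text
clock: 24.72
tcp_pos: [0.6397, -0.2345, 0.1453]
orientation: [1.042, 1.302, -1.038]
contact_force: [-0.9, -0.1, -0.6]
grip_width: 0.055
psi 13.0 tcp [ 0.6397 -0.2345  0.1453] tool shift mm [ 129.7 -136.5 -274.9]
```

View pics/s5.png

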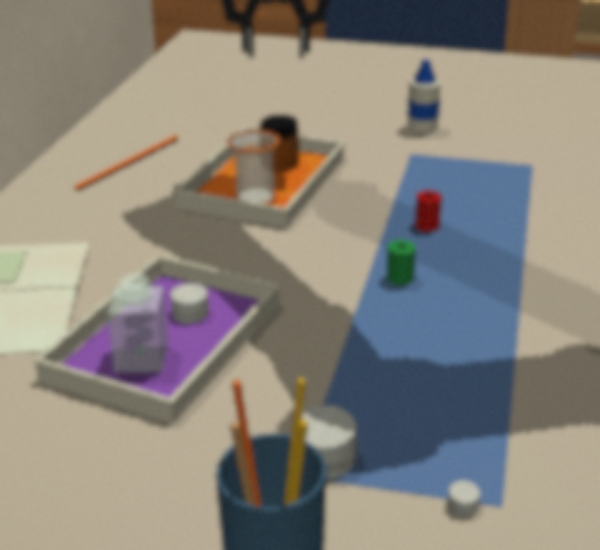

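The bottle (138,330) and cap (189,303) stand in the lilac tray and the jar (278,142) in the orange one. All are upright and the jaws are clear. Next is the green bead.

```bash
python3 -m pendant '[55,0,-10,-20,0, 55,0,-19,-38,0, 55,0,-19,-38,0, 55,0,-19,-38,0, 55,0,-19,-38,0, 55,0,-19,-38,0, 55,10,-17,-35,0, 55,30,-14,-30,0, 55,30,0,0,0, 55,0,0,0,0, 55,0,0,0,0]'
python3 -c "
from h import *
to(.4457,.0025,.014)"
```

```text
clock: 26.15
tcp_pos: [0.4438, 0.0034, 0.0718]
orientation: [1.041, 1.307, -1.041]
contact_force: [0.9, 0.3, 0.8]
grip_width: 0.0549
psi 13.0 tcp [0.4438 0.0034 0.0718] tool shift mm [57.8  1.7  1.3]
```

```bash
python3 -m pendant '[55,25,2,1,0, 55,20,0,0,0, 55,8,0,0,0, 55,5,0,0,0, 55,0,0,0,0, 27,0,0,0,0, 27,0,0,0,0, 27,0,0,0,0, 27,0,0,0,0, 27,0,0,0,0]' 30
python3 -c "
from h import *
to(.639,-.134,.125)"
```

```text
clock: 27.4
tcp_pos: [0.446, 0.0035, 0.0139]
orientation: [1.041, 1.308, -1.04]
contact_force: [-1.8, -0.1, 5.5]
grip_width: 0.0293
psi 13.0 tcp [0.446  0.0035 0.0139] tool shift mm [-111.   157.3  177.4]
```

```bash
python3 -m pendant '[27,-20,0,0,0, 27,-45,0,0,0, 27,-46,10,10,0, 27,0,22,25,0, 27,0,25,28,0, 27,0,25,28,0, 27,0,25,28,0, 27,0,22,26,0, 27,0,18,20,0, 27,0,10,12,0, 27,0,0,0,0, 27,0,0,0,0]'
python3 - <<'E'
from h import *
to(.639,-.134,.083)
p,d=viewer.grab_frame('top');cv2.imwrite('pics/t6.png',cv2.resize(p[95:175,265:365],None,fx=7,fy=7,interpolation=cv2.INTER_CUBIC)[...,::-1])
p,d=viewer.grab_frame('side');cv2.imwrite('pics/s6.png',cv2.resize(p[110:200,170:290],None,fx=6,fy=6,interpolation=cv2.INTER_CUBIC)[...,::-1])
print(pix('side',[[.639,-.134,.079],[.639,-.134,.007]]))
m=nets.silhouettes("green_bead_center","side")
for x in m:
    v,u=np.nonzero(x["mask"]); print(x["score"],u.min(),u.max(),v.min(),v.max(),len(u),cloud('side',x["mask"],d).mean(0))
E
```

```text
clock: 28.9
tcp_pos: [0.6375, -0.1328, 0.1241]
orientation: [1.04, 1.31, -1.04]
contact_force: [0.1, -0.2, 0.7]
grip_width: 0.0292
psi 13.0 tcp [ 0.6375 -0.1328  0.1241] tool shift mm [41.1  1.2  1.5]
[[221.28165799 156.47082023]
 [222.04833205 178.52575355]]
0.74 217 226 133 148 145 [ 0.63359429 -0.12401925  0.13346232]
0.36 282 296 123 153 352 [ 0.47466478 -0.4074013   0.04183965]
```

View pics/s6.png

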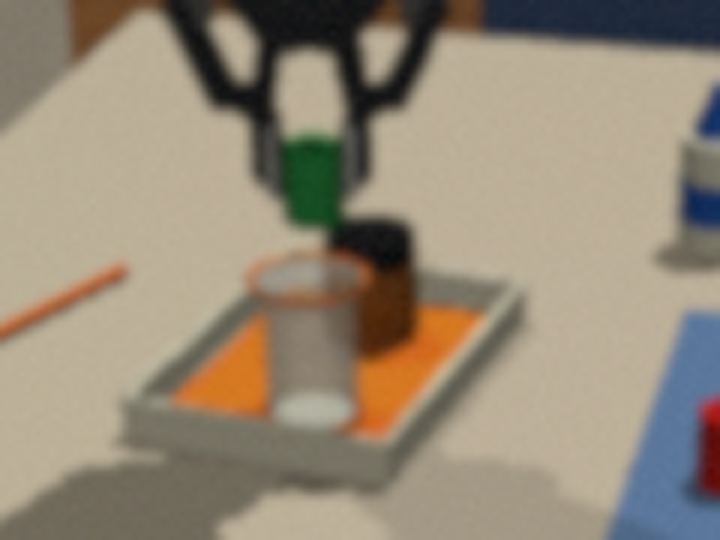

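View pics/t6.png

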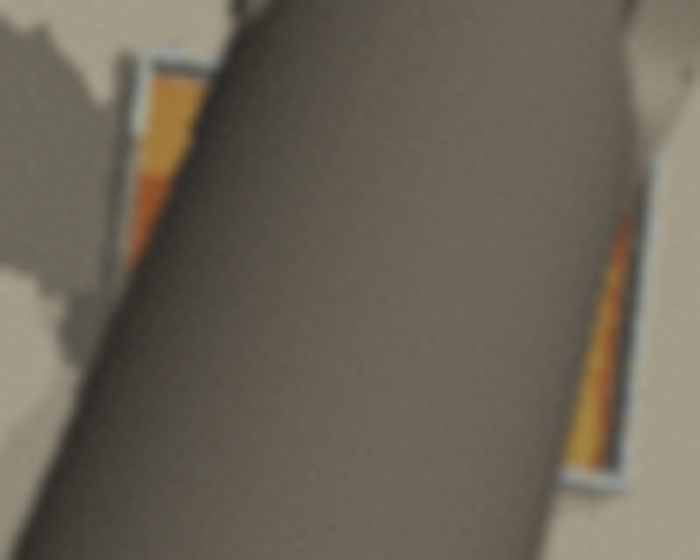

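The side crop shows the green bead (313,180) centred over the tube mouth (311,278); the top view is blocked by the arm. Lowering 42 mm, then releasing.

```bash
python3 -m pendant '[27,20,1,1,0, 27,12,0,0,0, 27,6,0,0,0, 27,3,0,0,0, 27,0,0,0,0, 27,0,0,0,0]'
```

```text
clock: 29.8
tcp_pos: [0.6399, -0.1346, 0.0837]
orientation: [1.041, 1.307, -1.04]
contact_force: [-0.6, 0.2, 0.4]
grip_width: 0.0292
```

```bash
python3 -m pendant '[45,0,0,0,0, 45,0,0,0,0, 45,-10,0,0,0, 45,-25,0,0,0, 55,-25,0,0,0, 55,0,-30,0,0, 55,0,-35,0,0, 55,0,-35,0,0, 55,0,0,0,0]'
python3 - <<'E'
from h import *
to(.432,-.1172,.014)
p,d=viewer.grab_frame('side');cv2.imwrite('pics/s7.png',cv2.resize(p[110:200,170:320],None,fx=5,fy=5,interpolation=cv2.INTER_CUBIC)[...,::-1])
E
```

```text
clock: 30.92
tcp_pos: [0.5398, -0.1582, 0.1441]
orientation: [1.043, 1.308, -1.043]
contact_force: [0.3, -0.2, 0.1]
grip_width: 0.0552
psi 12.8 tcp [ 0.5398 -0.1582  0.1441] tool shift mm [130.1 -95.9 -63.8]
```

View pics/s7.png

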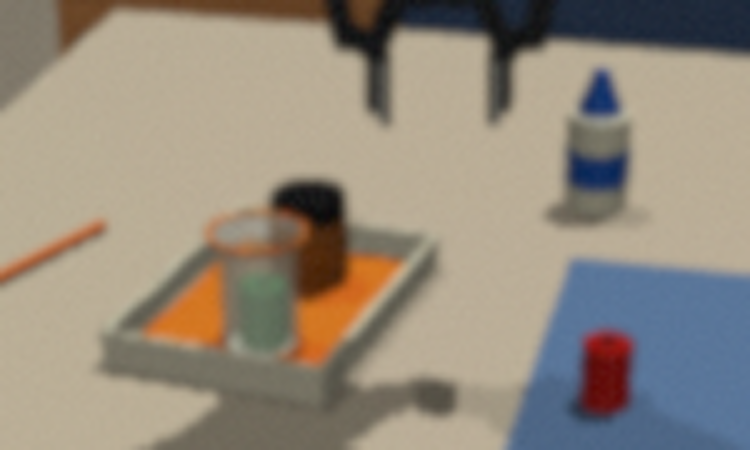

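The green bead stands upright on the tube floor, at (262,313). Next is the red bead, at (607,373).

```bash
python3 -m pendant '[55,0,-25,-16,0, 55,0,-30,-20,0, 55,20,-28,-20,0, 55,30,-15,-8,0, 55,22,0,0,0, 55,0,0,0,0, 55,0,0,0,0]'
python3 -c "
from h import *
to(.432,-.1172,.014)"
```

```text
clock: 31.85
tcp_pos: [0.4338, -0.1168, 0.0721]
orientation: [1.04, 1.307, -1.039]
contact_force: [0.4, 0.8, 0.8]
grip_width: 0.0549
psi 13.0 tcp [ 0.4338 -0.1168  0.0721] tool shift mm [58.1 -1.9 -0.1]
```

```bash
python3 -m pendant '[55,25,-2,0,0, 55,20,0,0,0, 55,8,0,0,0, 55,5,0,0,0, 55,0,0,0,0, 27,0,0,0,0, 27,0,0,0,0, 27,0,0,0,0, 27,0,0,0,0, 27,0,0,0,0]' 30
python3 -c "
from h import *
to(.639,-.134,.125)"
```

```text
clock: 33.1
tcp_pos: [0.4308, -0.1172, 0.0139]
orientation: [1.041, 1.307, -1.04]
contact_force: [-1.1, 1.1, 5.3]
grip_width: 0.0291
psi 13.0 tcp [ 0.4308 -0.1172  0.0139] tool shift mm [-110.9  199.2   63.3]
```

```bash
python3 -m pendant '[27,-20,0,0,0, 27,-45,0,0,0, 27,-46,12,4,0, 27,0,30,9,0, 27,0,32,10,0, 27,0,32,10,0, 27,0,32,10,0, 27,0,28,10,0, 27,0,20,7,0, 27,0,13,3,0, 27,0,0,0,0, 27,0,0,0,0]'
python3 - <<'E'
from h import *
to(.639,-.134,.083)
E
```

```text
clock: 34.6
tcp_pos: [0.6374, -0.1337, 0.1242]
orientation: [1.04, 1.309, -1.041]
contact_force: [-0.5, -0.4, -1.2]
grip_width: 0.0287
psi 13.0 tcp [ 0.6374 -0.1337  0.1242] tool shift mm [41.2  1.5  0.6]
```

```bash
python3 -m pendant '[27,20,0.5,0,0, 27,12,0,0,0, 27,6,0,0,0, 27,3,0,0,0, 27,0,0,0,0, 27,0,0,0,0]'; python3 -m pendant '[45,0,0,0,0, 45,0,0,0,0, 45,-10,0,0,0, 45,-25,0,0,0, 55,-40,0,0,0, 55,0,-30,0,0, 55,0,-40,0,0, 55,0,-40,0,0, 55,0,-40,0,0, 55,0,-40,0,0, 55,0,0,0,0, 55,0,0,0,0]'
python3 - <<'E'
from h import *
p,d=viewer.grab_frame('side');cv2.imwrite('pics/s8.png',cv2.resize(p[110:320,120:340],None,fx=2.8,fy=2.8,interpolation=cv2.INTER_CUBIC)[...,::-1])
p,d=viewer.grab_frame('top');cv2.imwrite('pics/t8.png',cv2.resize(p[85:215,60:420],None,fx=2.2,fy=2.2,interpolation=cv2.INTER_CUBIC)[...,::-1])
for k in "bottle_center cap_center jar_center red_bead_center".split():
  for m in nets.silhouettes(k,"top"):
    P=cloud("top",m["mask"],d)
    if len(P)<10: continue
    zt=np.percentile(P[:,2],85); T=P[P[:,2]>zt-.006]
    print(k,round(m["score"],2),zt.round(4),np.round(cv2.minEnclosingCircle(np.float32(T[:,:2]))[0],4))
E
```

```text
clock: 35.35
tcp_pos: [0.6392, -0.1337, 0.0837]
orientation: [1.041, 1.307, -1.04]
contact_force: [0.4, -0.2, -0.3]
grip_width: 0.0289
clock: 36.85
tcp_pos: [0.4548, -0.1763, 0.1591]
orientation: [1.041, 1.307, -1.039]
contact_force: [0.7, 0.6, 0.4]
grip_width: 0.0553
bottle_center 0.9 0.0867 [0.6535 0.1947]
cap_center 0.65 0.0295 [0.6335 0.1152]
cap_center 0.64 0.0368 [0.464  0.2842]
cap_center 0.57 0.0188 [0.3472 0.3129]
jar_center 0.88 0.0653 [ 0.6367 -0.2332]
red_bead_center 0.64 0.0886 [ 0.6364 -0.135 ]
```

View pics/s8.png

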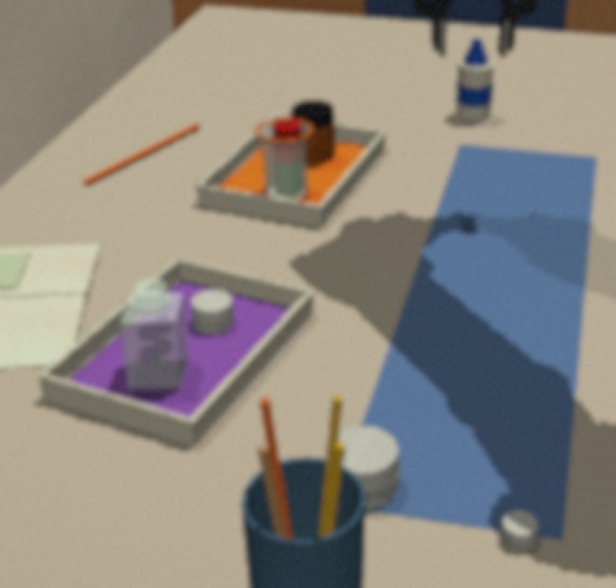

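View pics/t8.png

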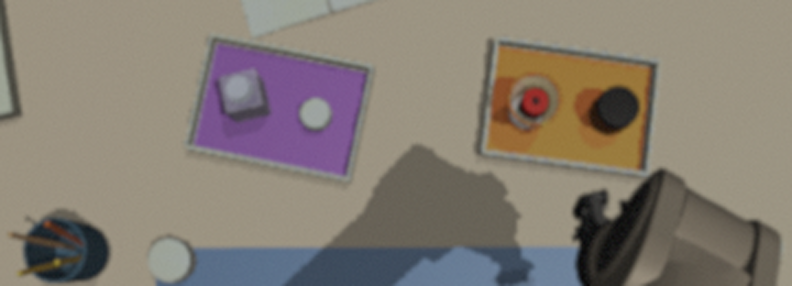

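Both views show the bottle and cap in the lilac tray and the jar in the orange one. The red bead is in the tube over the green, its top at z ≈ 0.087, and the glue and cup have not moved. Handing in.

```bash
python3 -c "
from bench import r
print(r.hand_in())"
```

```text
the job is handed in; nothing more can be done
None
```

Both kits are made up and the job is handed in, at about 37 s on the robot's clock; the hand-in gives no verdict. The bottle and the middle-sized cap stand in the lilac tray. The jar stands in the orange tray beside the bead tube, which holds the green bead with the red one on top.

**Final measurements:**

| Item | Top height (m) | Position (x, y) |
|---|---|---|
| Bottle | 0.087 | (0.654, 0.195) |
| Cap | 0.029 | (0.634, 0.115) |
| Jar | 0.065 (about 0.064 expected) | (0.637, -0.233) |
| Red bead | 0.089 (about 0.087 expected) | within about 3 mm of the tube axis |

- **Uprightness:** I judged this by eye from the last side and top pictures, where everything stands upright and flat; I did not measure the angles.
- **Green bead:** I saw it standing on the tube floor before I dropped in the red one. I did not measure its position.
- **Bystanders:** the glue bottle and the cup of sticks look unmoved, and the gripper ended well clear of everything.
- **Disagreements:** the bottle's final position is about 5 mm in y from where the gripper released it, because I gripped it about 4 mm off centre. No check failed.

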